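# Clamp the display board and plug in the pen probe

## Robot

A 7-joint arm with a two-finger parallel gripper is mounted at the origin on the work surface. World frame = base frame: x ahead of the robot, y to its left, z up, the work surface at z = 0. Lengths are in m, angles in rad, forces in N, time in s.
With the tool pointing down it reaches from about 0.4 to 0.85 m from the base axis. Payload 10.4 kg.
Tool frame: the origin (TCP) lies between the finger pads; the fingertips stand 19 mm ahead of it and the grasp point (between the pads) is the TCP (manip.tips_ahead is the distance from the TCP to the fingertips, in m); z points along the fingers, y is the line along which they close (so a half turn about z gives the same grasp; the last joint's range is limited). The gripper opens to 85 mm and grips with 20 to 120 N. Pads are 22 mm wide; open, the fingers measure 114 mm over their backs; the gripper's body (76 mm by 85 mm) begins 54 mm behind the grasp point. The pads swing forward as they close: fully open they stand 13 mm farther back than shut.
Start: joints at [-1.306, 0.332, -0.065, 1.46, 0.022, 1.35, -0.088], TCP at [0.177, 0.599, 0.25] pointing down, gripper open.
Joint ranges: [-2.6, 2.6], [-0.5, 2.12], [-1.47, 1.34], [0.16, 2.42], [-1.27, 4.41], [0.06, 2.06], [-2.6, 2.6]. Speed limits (rad/s): [2.22, 2.22, 2.79, 2.79, 3.14, 3.14, 3.14].

## Interface

Orientations are given as a unit quaternion [x, y, z, w].
In Python, from workcell import manip, viewer gives the robot as it stands.
- The arm moves only by the tool arm_command, never from a script. Its argument "series" is text: rows parted by semicolons, each of 5 numbers parted by spaces: the closure, from 0 (fully open) to 1 (shut), then the shift along the tool's x, y, z normalised to -1 to 1, where 1 is 0.4 m, then the turn about the tool's z normalised to -1 to 1, where 1 is 180 degrees. In form: jaw tx ty tz spin; .... A call has exactly 10 rows; each row shifts and turns the commanded pose from where the row before left it, along the tool's axes as they then stand; what a row does not reach is not made up. A row lasts 1/8 s, in which the tool goes at most 62.5 mm and 10.7 degrees, less where a joint would pass 70% of its speed; a pose out of reach is approached as far as the arm can. A call with a number of a shift or a turn outside -1 to 1 is refused whole. A call with a gripper value outside its range is refused whole. The fingers move at their own pace and stop on an object; "newtons" is the grip in N (left out, the last holds). Time passes only in rows, so rows that do not move let the fingers close, or fill a call up. It gives the time, the measured TCP pose, the force, the opening and the grip force at its end, in the units of the state.
- manip.get_obs(): the state, without advancing time (a new reading comes with each control period).
- viewer.camera(name): name is "scene" or "top" or "wrist"; returns a dict with "pixels" (384x512x3 uint8, red, green, blue), "intrinsics" (3x3 intrinsics, pixels), "D" ([k1, k2, p1, p2, k3] as OpenCV has them; the pictures are not rectified), "extrinsics" (4x4, takes a point from world to camera coordinates). Camera axes: x right, y up, looking along -z (the intrinsics and any distortion apply to the point x, -y, -z); pixel columns grow to the right and rows downward; lengths in m; the calibration is good to about 2 mm. A picture is of the moment at which its call begins. There is no depth.
- manip.hand_in(): hands the job in; it is judged then, once.
The state is a dict: "clock": time; "joint_pos": joint angles; "joint_velocities": joint speeds; "tau": joint torques, N m; "position": TCP position; "ee_rot": TCP orientation; "ft_force": force on the tool from outside, world axes, zero at the start; "torque": the same for the moment, N m; "grip_width": opening from 0.0 (shut) to 1.0 (fully open); "grasp_force": force on a finger pad.
Only numpy, scipy, OpenCV 4.12 (cv2) and the standard library are available. Lean on these libraries where they do the work, as an engineer would, in place of code of your own. Each camera call takes 0.05 s, during which the arm holds its last target. There are 200 camera calls.

## Task

Get the display board in the test fixture ready for measuring. First swing the fixture's hinged latch closed over the board until it rests fully in its catch, then take the pen probe out of its rest and plug its pin fully home in the large middle opening of the white terminal block, and let go of it. Leave the latch closed and the other things on the bench where they are.

Things in the scene. Friction and masses are not known exactly. Their poses are not given: they have to be found in the camera images.
- fixture: Test fixture fixed to the bench. In its frame, mm: base x -85..90, y -55..115, 15 high; green display board x -30..55, y -38..38, top at z 30; white terminal block 80 x 44 centred at (0, 85), top at z 60, with one large opening mid-top and two tiny sockets; latch hinge at (70, 0); C-shaped catch 22 x 30 at (-45, 8), top at z 61, open to -y. Origin on the bench under the board, z up.
- terminal_mouth (a point): Centre of the mouth of the large round opening, which is in a 26 mm square brass insert, level with the top of the terminal block (60 mm above the bench). The opening goes straight down, 11 mm wide with a 2 mm chamfer, 45 mm deep.
- latch (a joint): Angle of the steel latch, rad: 0 = closed in its catch (hard stop), grows to 1.6 as it opens. Flat bar 142 x 18 x 11 mm, underside 36 mm above the bench, swinging level about an upright hinge. At 0 it points from the hinge along the fixture's -x, over the board; it opens counter-clockwise seen from above, to the -y side. It stays where it is left and moves with about 1 N at the grip.
- latch_hinge (a point): Point on the latch's upright hinge axis, 42 mm above the bench (mid-thickness of the bar).
- latch_grip (a point): Centre of the top of the latch's grip: an upright round black post, 14 mm in diameter, that stands 50 mm up from the bar near its free end, 136 mm from the hinge axis. This point is 97 mm above the bench.
- probe: Pen probe, 140 mm long, 60 g, standing upright in its rest. Steel pin 8 mm thick, 40 mm long, tapered end; black collar 22 mm wide from 40 to 46 mm; round grey body 18 mm thick up to 135 mm; small black cap. Origin at the centre of the pin's free end, z along the pen to the cap. Fully home (in terminal or rest) the collar sits on the block's top.
- rest: Probe rest: dark steel block 60 x 60 x 50 mm, fixed to the bench, with one upright 11 mm hole in the middle of its top, in which the probe's pin stands. Origin at the centre of its underside.
- flux_jar: White lidded jar, 44 mm in diameter and 70 mm high; not to be moved. Origin at the centre of its underside.
- screwdriver: Screwdriver, 170 mm long, under 35 mm high, lying on the bench to the right of the fixture's front; not to be moved.
- spare_board: Spare display board, 85 x 100 x 7 mm, lying flat behind the fixture; not to be moved.
- screw_tray: Black screw tray, 90 x 130 x 30 mm, on the robot's right; not to be moved.
- brush: Wooden-handled brush, 160 mm long, lying far on the robot's left; not to be moved.
- solder_reel: Grey reel, 66 mm in diameter and 50 mm high, standing far left; not to be moved.
There are look-alikes about, which are no part of the job. What is shaped like the probe but orange or purple is not meant.

How it is judged:
On the way, in this order (a step that is already met when the one before it is completed fails the run):
1. the latch is closed, in its catch, while the probe is not yet in the terminal (value of joint latch below 0.06 rad and horizontal distance between probe and terminal_mouth above 0.02 m), for 0.2 s.
2. the probe's pin is fully home in the large opening of the terminal block (z of probe in the frame of terminal_mouth below -0.035 m and horizontal distance between probe and terminal_mouth below 0.005 m and angle between probe's own z axis and vertical below 0.12 rad), for 0.2 s.
At the end, for the whole second after the job is handed in: The latch is within 0.06 rad of fully closed, and the probe stands released and at rest in the large opening of the terminal block: its pin's end at least 35 mm below the mouth (40 mm is fully home), within 5 mm of the opening's axis, and the pen within 0.12 rad of upright (all of step 2 and value of joint latch below 0.06 rad and linear speed of probe below 0.02 m/s and contact force between probe and the fingers below 0.1 N); the robot touches nothing.
It fails at once if the flux jar, screwdriver, spare board, screw tray, brush or reel is moved more than 30 mm (distance of any of flux_jar, screwdriver, spare_board, screw_tray, brush, solder_reel from where it was at the start of the episode above 0.03 m).
It also fails if it takes over 56 s, if anything falls off the work surface, if the arm or the gripper's body presses on something with over 40 N, if the wrist force passes 120 N, or if a joint passes its speed limit or range.

## Working session

There is one attempt and no reset: what is moved stays moved. The work goes in short steps, Python scripts to look and compute and a tool call to move; the robot and the scene stay as the last step left them, time stands still between calls to the robot, and variables do not carry over. Pictures are saved under pics/ and viewed, at most 10 in all, crops included, and the job is handed in when it is done.

Besides the shell and the picture viewer there is one more tool, called after ">>>" in YAML: its name, and indented under it one key for each argument. arm_command: Moves the arm, as the interface text tells. Scaled input: -1 to 1 covers 0.4 m each way for a shift and 180 degrees each way for a turn. Its arguments: {"type":"object","properties":{"series":{"type":"string"},"newtons":{"type":"number"}},"required":["series"]}

```bash
ls && mkdir -p pics && cat > h.py <<'E'
import numpy as np, cv2
from workcell import manip, viewer
def cam(n):
    c=viewer.camera(n); return {k:np.array(c[k]) for k in('pixels','intrinsics','D','extrinsics')}
def save(c,f,s=1,box=None):
    im=c['pixels'][...,::-1]
    if box: im=im[box[1]:box[3],box[0]:box[2]]
    cv2.imwrite('pics/'+f,cv2.resize(im,None,fx=s,fy=s,interpolation=cv2.INTER_CUBIC))
def ray(c,uv):
    p=cv2.undistortPoints(np.array([[uv]],float),c['intrinsics'],c['D'])[0,0]
    R=c['extrinsics'][:3,:3];t=c['extrinsics'][:3,3]
    d=R.T@np.array([p[0],-p[1],-1]); return -R.T@t,d/np.linalg.norm(d)
def plane(c,uv,z):
    o,d=ray(c,uv); return o+d*(z-o[2])/d[2]
def tri(rs):
    A=sum(np.eye(3)-np.outer(d,d) for o,d in rs);b=sum((np.eye(3)-np.outer(d,d))@o for o,d in rs)
    p=np.linalg.solve(A,b); return p,[np.linalg.norm(np.cross(p-o,d))*1e3 for o,d in rs]
def proj(c,P):
    q=(c['extrinsics'][:3,:3]@np.array(P,float).T).T+c['extrinsics'][:3,3] if np.ndim(P)==1 else np.array(P)@c['extrinsics'][:3,:3].T+c['extrinsics'][:3,3]
    q=np.atleast_2d(q)*[1,-1,-1]
    return cv2.projectPoints(q,np.zeros(3),np.zeros(3),c['intrinsics'],c['D'])[0][:,0]
E
python3 - <<'E'
from h import *
import pickle
C={n:cam(n) for n in('scene','top','wrist')}
pickle.dump(C,open('c0.pkl','wb'))
a=np.hstack([C['scene']['pixels'],C['top']['pixels']])
for n in C: save(C[n],n+'0.png',1.5); print(n,ray(C[n],(256,192)))
print(manip.get_obs())
E
```

```text
pics
scene (array([1.41876497, 0.8036546 , 0.78791219]), array([-0.62072374, -0.57536819, -0.5325913 ]))
top (array([0.42738953, 0.03304319, 1.37474742]), array([ 0.11154161, -0.00450653, -0.99374955]))
wrist (array([0.1108424 , 0.61838751, 0.37327376]), array([ 0.24531314, -0.07767785, -0.96632687]))
{'clock': 0.15, 'joint_pos': array([-1.30562378,  0.33271233, -0.06465893,  1.46072076,  0.02160435,
        1.34990772, -0.08850151]), 'joint_velocities': array([ 0.00146579, -0.00129351, -0.0007466 , -0.00306995,  0.00079133,
       -0.00056578, -0.00079575]), 'tau': array([ 7.75900826e-04, -6.25816941e+01,  4.91234637e-02, -3.91855109e+01,
        1.62802613e-02,  7.51754735e-03, -7.53753369e-06]), 'position': array([0.17733697, 0.59904859, 0.24972076]), 'ee_rot': array([ 1.43401679e-01,  9.89664429e-01, -5.24684834e-04, -4.44231117e-05]), 'ft_force': array([-0.05830729, -0.04127976,  0.83320957]), 'torque': array([0.03480348, 0.07281942, 0.00647473]), 'grasp_force': 0.0, 'grip_width': 1.005347957708241}
```

View pics/scene0.png

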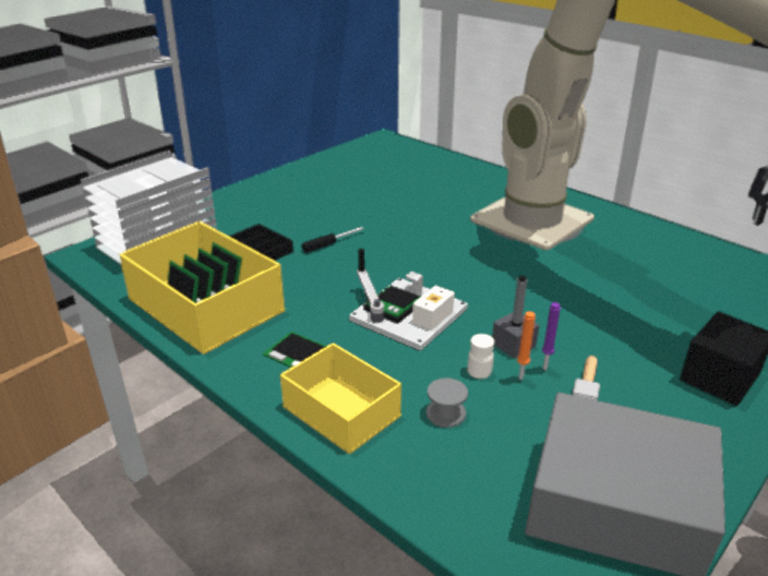

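View pics/top0.png

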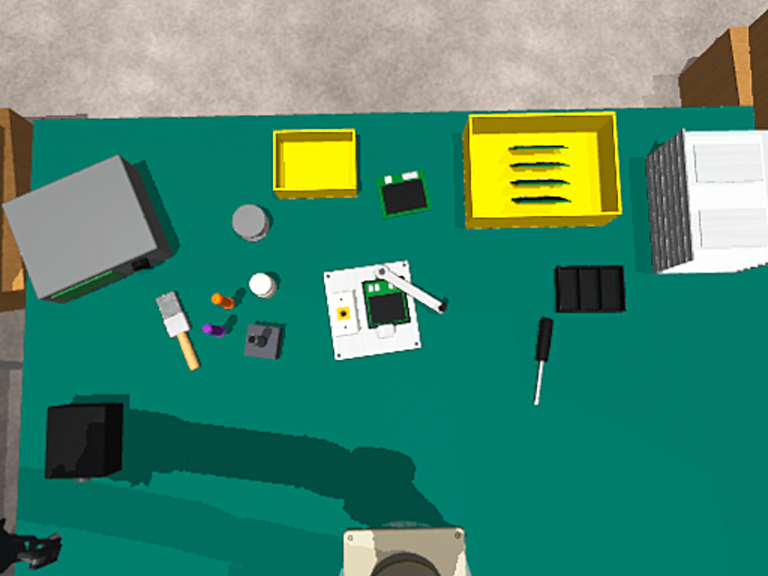

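The scene view shows the fixture at (410,310), the latch grip at (361,255) and the grey probe in its rest at (520,300). The top view shows the fixture at (375,310), hinge at (381,272), latch grip at (442,308), brass insert at (343,313) and the rest with the probe at (260,340).

Three things are probe-shaped. In top pixels they are orange (222,300), purple (213,329) and grey (257,340). The grey one fits: its body is grey and it stands in the dark steel block. I'll confirm this in a crop and take coarse measurements.

```bash
python3 - <<'E'
from h import *
import pickle
C=pickle.load(open('c0.pkl','rb'))
T,S=C['top'],C['scene']
a=cv2.resize(T['pixels'][165:250,125:310],None,fx=4,fy=4,interpolation=cv2.INTER_CUBIC)[:, :740]
b=cv2.resize(S['pixels'][160:260,220:385],None,fx=4,fy=4,interpolation=cv2.INTER_CUBIC)
b=cv2.resize(S['pixels'][160:225,225:385],(740,260),interpolation=cv2.INTER_CUBIC)if 0 else cv2.resize(S['pixels'][160:260,225:385],None,fx=2.5,fy=2.5,interpolation=cv2.INTER_CUBIC)
b=np.pad(b,((0,0),(0,740-b.shape[1]),(0,0)))
cv2.imwrite('pics/crop1.png',np.vstack([a,b])[...,::-1])
def blob(c,box,f):
    x0,y0,x1,y1=box;h=cv2.cvtColor(c['pixels'][y0:y1,x0:x1],cv2.COLOR_RGB2HSV).astype(int)
    m=f(h[...,0],h[...,1],h[...,2]).astype(np.uint8)
    n,l,s,ce=cv2.connectedComponentsWithStats(m);i=1+np.argmax(s[1:,4]);return ce[i]+[x0,y0],s[i]
br=lambda h,s,v:(h>12)&(h<35)&(s>100)&(v>90)
bt=blob(T,(215,190,245,225),br);bs=blob(S,(275,185,305,210),br)
print('brass',bt,bs,plane(T,bt[0],.06),plane(S,bs[0],.06),tri([ray(T,bt[0]),ray(S,bs[0])]))
for n,t,s,z in (('grip',(295,204.5),(240.5,166.5),.097),('hinge',(254,181.5),(251.5,200),.05),('cap',(170,225),(348,185),.15)):
    print(n,plane(T,t,z),plane(S,s,z),tri([ray(T,t),ray(S,s)]))
E
```

```text
brass (array([228.42857143, 208.53968254]), array([ 9, 14, 10, 10, 63], dtype=int32)) (array([288.72413793, 198.20689655]), array([10, 11,  9,  5, 29], dtype=int32)) [0.52887018 0.10721549 0.06      ] [0.5301679  0.10918883 0.06      ] (array([0.52874155, 0.10759187, 0.05864148]), [np.float64(0.3799523053308011), np.float64(0.37995230533092517)])
grip [ 0.5333901  -0.08091243  0.097     ] [ 0.53838803 -0.077829    0.097     ] (array([ 0.53398034, -0.08156853,  0.09372928]), [np.float64(0.48068690150476767), np.float64(0.4806869015047571)])
hinge [0.60697873 0.03220531 0.05      ] [0.5997959  0.02677059 0.05      ] (array([0.60607051, 0.03239228, 0.05553507]), [np.float64(0.24109221102669334), np.float64(0.241092211026767)])
cap [0.48131414 0.25822518 0.15      ] [0.48181098 0.26892893 0.15      ] (array([0.47914629, 0.26255559, 0.14603507]), [np.float64(4.260921697139113), np.float64(4.260921697139057)])
```

View pics/crop1.png

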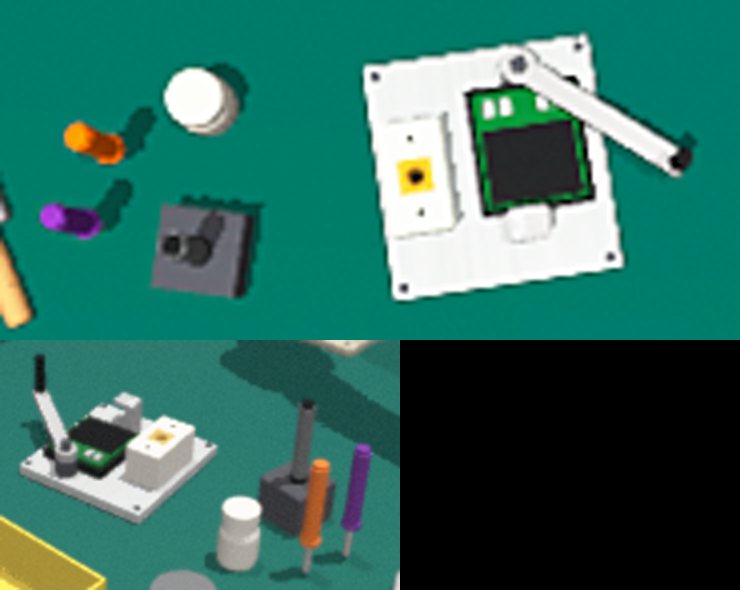

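The crop confirms it: the grey pen at (190,245) in the upper panel stands in the dark block, while the orange and purple pens stand on the bare bench. I'll move to a wrist view of the rest.

>>> arm_command:
  series: "0 -0.0925 -0.065 0 0;0 -0.0925 -0.065 0 0;0 -0.0925 -0.065 0 0;0 -0.0925 -0.065 0 0;0 -0.0925 -0.065 0 0;0 -0.0925 -0.065 0 0;0 -0.0925 -0.065 0 0;0 -0.0925 -0.065 0 0;0 -0.0925 -0.065 0 0;0 0 0 0 0"
  newtons: 20

```text
clock: 1.4
position: [0.4324, 0.277, 0.2503]
ee_rot: [0.146, 0.989, -0.0, 0.0]
ft_force: [-0.7, 0.5, -0.2]
grip_width: 1.004
grasp_force: 0.0
```

```bash
python3 - <<'E'
from h import *
import pickle
c=cam('wrist');pickle.dump(c,open('w1.pkl','wb'));save(c,'w1.png',1)
E
```

>>> arm_command:
  series: "0 -0.063 -0.074 0 0;0 -0.063 -0.074 0 0;0 -0.063 -0.074 0 0;0 -0.063 -0.074 0 0;0 -0.063 -0.074 0 0;0 -0.063 -0.074 0 0;0 -0.063 -0.074 0 0;0 0 0 0 0;0 0 0 0 0;0 0 0 0 0"

```text
clock: 2.7
position: [0.5403, 0.0335, 0.2502]
ee_rot: [0.142, 0.99, 0.0, -0.0]
ft_force: [0.2, -0.2, 0.0]
grip_width: 0.997
grasp_force: 0.0
```

```bash
python3 - <<'E'
from h import *
import pickle
c=cam('wrist');pickle.dump(c,open('w2.pkl','wb'))
a=pickle.load(open('w1.pkl','rb'))
cv2.imwrite('pics/w12.png',cv2.resize(np.vstack([a['pixels'],c['pixels']])[...,::-1],None,fx=.78,fy=.78,interpolation=cv2.INTER_AREA))
print(manip.get_obs()['position'])
E
```

```text
[0.54031911 0.03324414 0.25023884]
```

View pics/w12.png

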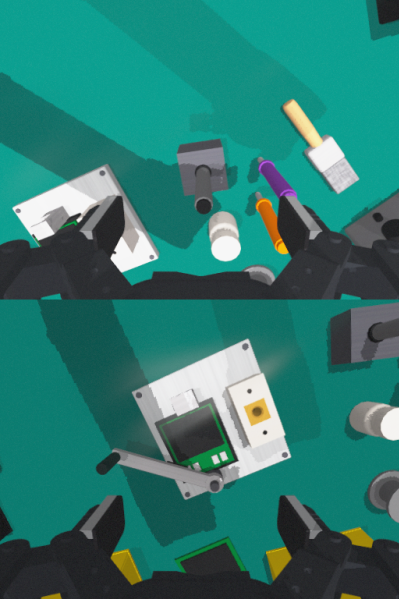

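The wrist pictures show the grey probe with its cap at (204,208) in the upper panel. The fixture in the lower panel has its brass hole at (258,411), hinge at (214,482) and black post end at (101,467). I'll enlarge these to measure them.

```bash
python3 - <<'E'
from h import *
import pickle
a=pickle.load(open('w1.pkl','rb'));c=pickle.load(open('w2.pkl','rb'))
z=lambda i,b,s:cv2.resize(i['pixels'][b[1]:b[3],b[0]:b[2]],None,fx=s,fy=s,interpolation=cv2.INTER_CUBIC)
# left: probe w1 box 210..310,170..290 x3 ; right: fixture w2 box 110..370,60..260 x... 
L=z(a,(210,170,310,290),3)   #300x360
R=z(c,(110,110,360,260),2)   #500x300
L=np.pad(L,((0,0),(0,0),(0,0)));R=np.pad(R,((0,60),(0,0),(0,0)))
cv2.imwrite('pics/z1.png',np.hstack([L,R])[...,::-1])
h=cv2.cvtColor(c['pixels'],cv2.COLOR_RGB2HSV).astype(int)
m=((h[...,0]>12)&(h[...,0]<35)&(h[...,1]>90)&(h[...,2]>70)).astype(np.uint8);m[:100]=0;m[190:]=0;m[:,:290]=0;m[:,370:]=0
cnt=max(cv2.findContours(m,0,2)[0],key=cv2.contourArea);r=cv2.minAreaRect(cnt);print('brass',r)
bp=[plane(c,p,.06)[:2].round(4) for p in cv2.boxPoints(r)];print(bp,np.mean(bp,0))
# square side check
print([np.linalg.norm(bp[i]-bp[i-1]) for i in range(4)])
m=(h[...,2]<55).astype(np.uint8);m[:180]=0;m[235:]=0;m[:,:115]=0;m[:,162:]=0
cnt=max(cv2.findContours(m,0,2)[0],key=cv2.contourArea);print('post',cv2.minAreaRect(cnt))
print(plane(c,(331,142),.06),plane(c,(274,233),.055))
E
```

```text
brass ((329.6293640136719, 143.80172729492188), (26.917823791503906, 28.624807357788086), 66.80140686035156)
[array([0.5171, 0.0924]), array([0.5138, 0.1183]), array([0.5391, 0.1229]), array([0.5426, 0.0965])] [0.52815  0.107525]
[np.float64(0.02582750471880701), np.float64(0.02610938528575501), np.float64(0.02571478174124757), np.float64(0.02663099697720683)]
post ((138.69512939453125, 209.743896484375), (14.524161338806152, 35.451446533203125), 51.34019088745117)
[0.52672905 0.10915961 0.06      ] [0.60166076 0.03311111 0.055     ]
```

View pics/z1.png

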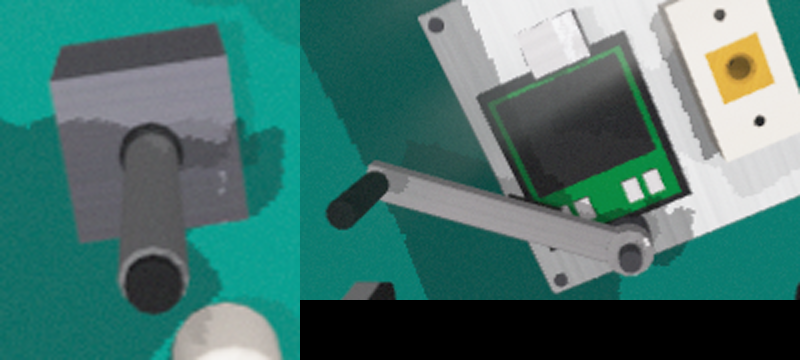

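```bash
python3 - <<'E'
from h import *
import pickle
a=pickle.load(open('w1.pkl','rb'));c=pickle.load(open('w2.pkl','rb'));C=pickle.load(open('c0.pkl','rb'));T,S=C['top'],C['scene']
print('hole 2view',tri([ray(c,(329.6,143.8)),ray(T,(228.4,208.5)),ray(S,(288.7,198.2))]))
p=(131.5,216.5);print('post',plane(c,p,.097),tri([ray(c,p),ray(T,(295,204.5)),ray(S,(240.5,166.5))]))
p=(275,238.5);print('hinge',plane(c,p,.055),tri([ray(c,p),ray(T,(254,181.3))]))
p=(261.3,264.7);print('cap',plane(a,p,.15),tri([ray(a,p),ray(T,(168.2,226.2))]),tri([ray(a,p),ray(S,(348.2,185.5))]))
q=np.array([(52,82),(226,55),(248,217),(78,242)])/3+[210,170]
P=np.array([plane(a,x,.05)[:2] for x in q]);print('rest',P,P.mean(0),np.linalg.norm(P-np.roll(P,1,0),axis=1))
qt=np.array([(164,206),(252,212),(240,297),(152,287)])/4+[125,165]
Pt=np.array([plane(T,x,.05)[:2] for x in qt]);print('rest top',Pt.mean(0),np.linalg.norm(Pt-np.roll(Pt,1,0),axis=1))
print([tri([ray(a,q[0]),ray(T,qt[k])]) [0].round(3) for k in range(4)],[tri([ray(a,q[2]),ray(T,qt[k])])[0].round(3) for k in range(4)])
E
```

```text
hole 2view (array([0.52861006, 0.10764245, 0.0585879 ]), [np.float64(0.38216962384109465), np.float64(0.5531618178502675), np.float64(0.18957463213118908)])
post [ 0.53461245 -0.08072796  0.097     ] (array([ 0.5344758 , -0.08153484,  0.09428674]), [np.float64(0.8126615450006391), np.float64(0.9351139658260161), np.float64(0.2824132136522297)])
hinge [0.60781044 0.03247321 0.055     ] (array([0.60654504, 0.0324265 , 0.05788449]), [np.float64(0.23383632888803832), np.float64(0.23383632888802494)])
cap [0.47739197 0.26608101 0.15      ] (array([0.47899185, 0.26468733, 0.14547304]), [np.float64(0.9931428244849111), np.float64(0.9931428244848894)]) (array([0.4785584 , 0.26666303, 0.1466266 ]), [np.float64(1.1085058586957215), np.float64(1.1085058586956686)])
rest [[0.44523177 0.24104718]
 [0.45314987 0.29962746]
 [0.51182376 0.2913659 ]
 [0.50367134 0.23142049]] [0.47846919 0.26586526] [0.05922716 0.05911298 0.05925267 0.06049722]
rest top [0.47793026 0.26077873] [0.05855054 0.06369684 0.0613712  0.06366714]
[array([0.473, 0.263, 0.084]), array([ 0.493,  0.231, -0.069]), array([0.446, 0.237, 0.036]), array([0.436, 0.267, 0.151])] [array([0.511, 0.29 , 0.049]), array([0.52 , 0.262, 0.001]), array([0.457, 0.257, 0.136]), array([0.455, 0.284, 0.164])]
```

Positions found in metres, each holding against the given sizes:

| Point | Position | Check |
|---|---|---|
| Mouth | (.5285,.1076) | triangulated height 59 mm, insert side 26 mm |
| Post | (.5345,-.081) | triangulated height 94 mm, 135 mm from the hinge |
| Hinge | (.607,.033) | post distance as above |
| Rest and probe | (.478,.266) | top 60 mm square, triangulated cap height about 146 mm |

I'll go to the post first.

>>> arm_command:
  series: "0.3 -0.0221 -0.0925 0 0;0.5 -0.0221 -0.0925 0 0;0.5 -0.0221 -0.0925 0 0;0.5 0 0 0.04 -0.058;0.5 0 0 0.04 -0.058;0.5 0 0 0.04 -0.058;0.5 0 0 0.04 -0.058;0.5 0 0 0.04 -0.058;0.5 0 0 0.04 -0.058;0.5 0 0 0 0"

```text
clock: 4.0
position: [0.5339, -0.0814, 0.1534]
ee_rot: [-0.392, 0.92, 0.001, -0.001]
ft_force: [-0.3, -0.6, -0.1]
grip_width: 0.498
grasp_force: 0.0
```

>>> arm_command:
  series: "0.5 0 0 0.04 0;0.5 0 0 0.04 0;0.5 0 0 0.04 0;0.5 0 0 0.037 0;0.5 0 0 0 0;0.76 0 0 0 0;0.76 0 0 0 0;0.76 0 0 0 0;0.76 0 0 0 0;0.76 0 0 0 0"

```text
clock: 5.25
position: [0.5346, -0.0823, 0.0916]
ee_rot: [-0.392, 0.92, 0.0, 0.0]
ft_force: [0.2, -0.3, -0.3]
grip_width: 0.245
grasp_force: 0.0
```

```bash
python3 - <<'E'
import numpy as np
h=np.array([.6073,.033]);p=np.array([.5346,-.0823]);r=.136
a0=np.degrees(np.arctan2(*(p-h)[::-1]))%360;print(a0,np.hypot(*(p-h)))
y=136.2
for i,a in enumerate(np.linspace(a0,190,10)[1:]):
    q=h+r*np.array([np.cos(np.radians(a)),np.sin(np.radians(a))]);d=q-p;p=q
    Y=np.array([np.cos(np.radians(y)),np.sin(np.radians(y))]);X=np.array([-Y[1],Y[0]])
    print(i,round(a,1),q.round(4),(d@X/.4).round(4),(d@Y/.4).round(4)); y-=.0234*180
E
```

```text
237.7673775482782 0.13630619941880853
0 232.5 [ 0.5244 -0.0748] 0.0041 0.0313
1 227.2 [ 0.5148 -0.0667] 0.0043 0.0312
2 221.8 [ 0.506  -0.0577] 0.0037 0.0313
3 216.5 [ 0.498 -0.048] 0.0031 0.0313
4 211.2 [ 0.491  -0.0375] 0.0025 0.0314
5 205.9 [ 0.485  -0.0265] 0.0019 0.0314
6 200.6 [ 0.48   -0.0149] 0.0013 0.0315
7 195.3 [ 0.4761 -0.0029] 0.0007 0.0315
8 190.0 [0.4734 0.0094] 0.0001 0.0315
```

>>> arm_command:
  series: "0.76 0.0041 0.0313 0 0.0234;0.76 0.0043 0.0313 0 0.0234;0.76 0.0037 0.0313 0 0.0234;0.76 0.0031 0.0313 0 0.0234;0.76 0.0025 0.0314 0 0.0234;0.76 0.0019 0.0314 0 0.0234;0.76 0.0013 0.0315 0 0.0234;0.76 0.0007 0.0315 0 0.0234;0.76 0.0001 0.0315 0 0.0234;0.76 0 0 0 0"

```text
clock: 6.5
position: [0.4732, 0.0102, 0.0915]
ee_rot: [-0.073, 0.997, 0.0, 0.0]
ft_force: [0.1, 0.2, 0.1]
grip_width: 0.239
grasp_force: 0.0
```

>>> arm_command:
  series: "0.76 0 0.005 0 0;0.76 0 0.005 0 0;0.76 0 0.005 0 0;0.76 0 0.004 0 0;0.76 0 0 0 0;0.76 0 0 0 0;0.76 0 0 0 0;0.76 0 0 0 0;0.76 0 0 0 0;0.76 0 0 0 0"

```text
clock: 7.75
position: [0.4722, 0.017, 0.0915]
ee_rot: [-0.072, 0.997, 0.0, 0.0]
ft_force: [0.1, -0.0, -0.3]
grip_width: 0.238
grasp_force: 0.0
```

>>> arm_command:
  series: "0.76 0 0.003 0 0;0.76 0 0.003 0 0;0.76 0 0.003 0 0;0.76 0 0.003 0 0;0.76 0 0 0 0;0.76 0 0 0 0;0.76 0 0 0 0;0.76 0 0 0 0;0.76 0 0 0 0;0.76 0 0 0 0"

```text
clock: 9.0
position: [0.4719, 0.0189, 0.0915]
ee_rot: [-0.071, 0.998, -0.002, 0.0]
ft_force: [1.3, -12.9, -0.9]
grip_width: 0.238
grasp_force: 6.4
```

The stop was met with 13 N at the expected closed position. I'll back off to the middle of the gap, open and lift.

>>> arm_command:
  series: "0.76 0 -0.007 0 0;0.76 0 -0.007 0 0;0.5 0 0 0 0;0.3 0 0 0 0;0.3 0 0 -0.05 0;0.3 0 0 -0.08 0;0.3 0 0 -0.1 0;0.1 0 0 -0.1 0;0 0 0 -0.07 0;0 0 0 0 0"

```text
clock: 10.25
position: [0.4733, 0.0166, 0.2535]
ee_rot: [-0.072, 0.997, 0.001, 0.002]
ft_force: [0.0, -0.2, -1.1]
grip_width: 1.001
grasp_force: 0.0
```

```bash
python3 - <<'E'
from h import *
import pickle
T=cam('top');c=cam('wrist');pickle.dump((T,c),open('w3.pkl','wb'))
a=cv2.resize(T['pixels'][165:250,145:310],None,fx=3.5,fy=3.5,interpolation=cv2.INTER_CUBIC)
w=cv2.resize(c['pixels'],(400,300));w=np.pad(w,((0,0),(0,a.shape[1]-400),(0,0)))
cv2.imwrite('pics/w3.png',np.vstack([a,w])[...,::-1])
o=manip.get_obs();print(o['position'],o['ee_rot'],o['joint_pos'])
E
```

```text
[0.47210843 0.01644478 0.25101294] [-7.20351718e-02  9.97402076e-01  1.24322129e-04 -1.32741945e-04] [-0.54706746 -0.02608903  0.41260464  1.86591087  0.01058195  1.29984616
  1.57756883]
```

View pics/w3.png

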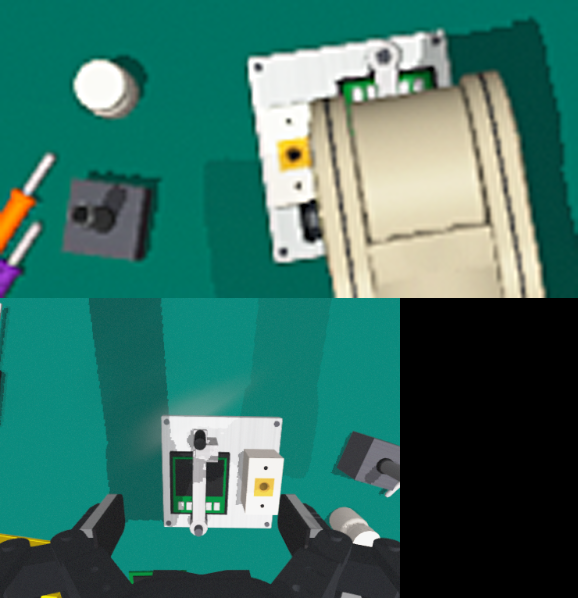

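The latch lies straight along the fixture with the post beside the catch: lower panel, post (200,440), hinge (198,530). The contact point gives an angle of about 7.3° against a fixture yaw of 7–8.5°, so it is closed. The orange and purple pens have tipped over on the bench, although I never came near them. They don't obstruct the rest. Next, the probe.

>>> arm_command:
  series: "0 -0.021 0.123 0 0;0 -0.021 0.123 0 0;0 -0.021 0.123 0 0;0 -0.021 0.123 0 0;0 -0.021 0.123 0 0;0 0 0 0 0;0 0 0 0 0;0 0 0 0 0;0 0 0 0 0;0 0 0 0 0"

```text
clock: 11.6
position: [0.4787, 0.2652, 0.2516]
ee_rot: [-0.071, 0.997, 0.0, 0.0]
ft_force: [-0.6, -0.3, 0.2]
grip_width: 1.001
grasp_force: 0.0
```

```bash
python3 - <<'E'
from h import *
import pickle
c=cam('wrist');T=cam('top');S=cam('scene');pickle.dump((c,T,S),open('w4.pkl','wb'))
o=manip.get_obs();print(o['position'],o['ee_rot'])
print('cap exp',proj(c,[.478,.266,.15]),'coll',proj(c,[.478,.266,.05]))
z=lambda i,b,s:cv2.resize(i['pixels'][b[1]:b[3],b[0]:b[2]],None,fx=s,fy=s,interpolation=cv2.INTER_CUBIC)
a=z(c,(156,100,356,300),2.5);b=z(S,(225,160,385,260),1.8)
b=np.pad(b,((0,a.shape[0]-b.shape[0]),(0,0),(0,0)))
cv2.imwrite('pics/w4.png',np.hstack([a,b])[...,::-1])
E
```

```text
[0.47863458 0.26558404 0.25158421] [-7.17424548e-02  9.97423184e-01  9.85782712e-05  4.16665528e-05]
cap exp [[258.98732647 204.03245441]] coll [[258.45685486 174.6605617 ]]
```

View pics/w4.png

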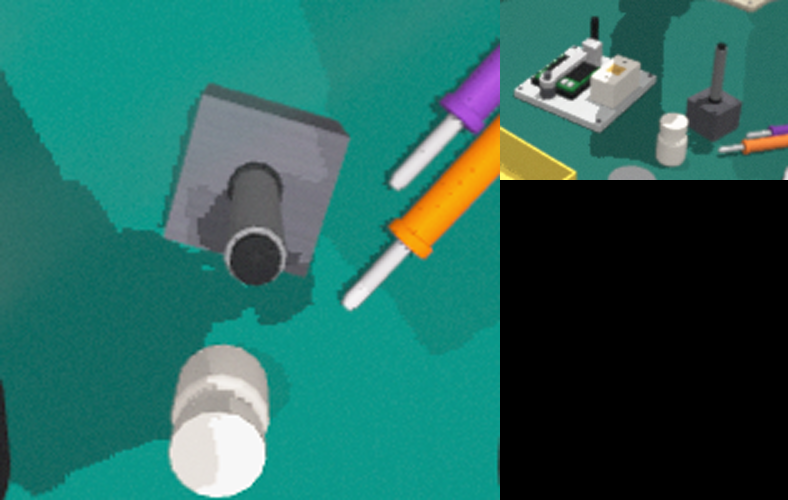

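The cap sits at (256,258) in the crop, which is within 1 px of my predicted point, so the TCP is right above the probe. The fingers stay above the jar and the fallen pens. I'll descend and grasp.

>>> arm_command:
  series: "0 0 0 0.07 0;0 0 0 0.07 0;0 0 0 0.07 0;0 0 0 0.07 0;0 0 0 0.06 0;0.5 0 0 0 0;1 0 0 0 0;1 0 0 0 0;1 0 0 0 0;1 0 0 0 0"
  newtons: 40

```text
clock: 13.0
position: [0.4791, 0.266, 0.1165]
ee_rot: [-0.072, 0.997, 0.0, 0.001]
ft_force: [-0.4, -1.0, 6.4]
grip_width: 0.203
grasp_force: 38.9
```

>>> arm_command:
  series: "1 0 0 -0.05 0;1 0 0 -0.1 0;1 0 0 -0.125 0;1 0 0 0 0;1 -0.017 -0.1025 0 0;1 -0.017 -0.1025 0 0;1 -0.017 -0.1025 0 0;1 -0.017 -0.1025 0 0;1 0 0 0 0;1 0 0 0 0"

```text
clock: 14.25
position: [0.5286, 0.1079, 0.2247]
ee_rot: [-0.072, 0.997, 0.0, -0.001]
ft_force: [-0.2, 1.0, -0.7]
grip_width: 0.199
grasp_force: 39.3
```

```bash
python3 - <<'E'
from h import *
import pickle
c=cam('wrist');T=cam('top');S=cam('scene');pickle.dump((c,T,S),open('w5.pkl','wb'))
o=manip.get_obs();print(o['position'],o['ee_rot'],o['grip_width'])
p=o['position']
print('tip exp',proj(c,[p[0]-.001,p[1],p[2]-.105]),proj(S,[p[0]-.001,p[1],p[2]-.105]))
print('mouth exp',proj(c,[.5285,.1076,.06]),proj(S,[.5285,.1076,.06]))
z=lambda i,b,s:cv2.resize(i['pixels'][b[1]:b[3],b[0]:b[2]],None,fx=s,fy=s,interpolation=cv2.INTER_CUBIC)
a=z(c,(186,120,326,280),3);b=z(S,(240,120,330,220),4)
b=np.pad(b,((0,a.shape[0]-b.shape[0]),(0,0),(0,0)))
cv2.imwrite('pics/w5.png',np.hstack([a,b])[...,::-1])
E
```

```text
[0.52860498 0.10857819 0.22511094] [-7.28905329e-02  9.97339898e-01  9.57771519e-05 -2.96971834e-04] 0.20032068615678542
tip exp [[258.90934256 202.69375644]] [[290.01376692 179.9291514 ]]
mouth exp [[257.33015936 184.08574959]] [[288.66775519 197.77446393]]
```

View pics/w5.png

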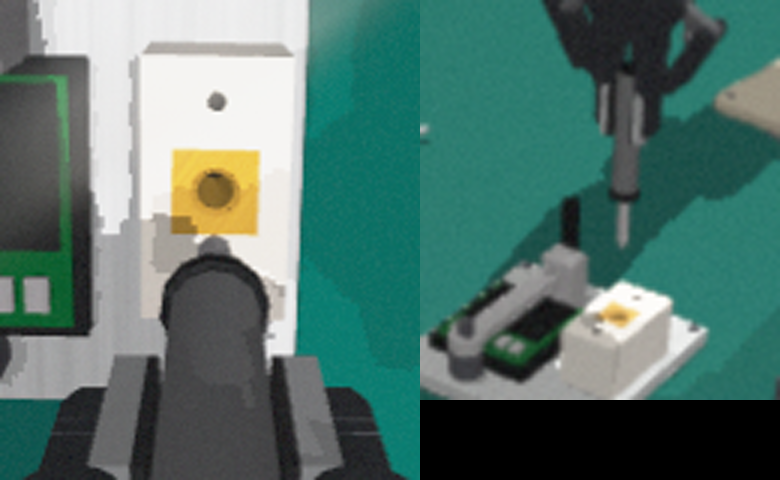

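```bash
python3 - <<'E'
from h import *
import pickle
c,T,S=pickle.load(open('w5.pkl','rb'))
for w in (200.3,201,202):print('tip',tri([ray(c,(257.7,w)),ray(S,(290.9,180.9))]),plane(c,(257.7,w),.12))
# collar (40 mm up): wrist collar lower-face front edge; circle centre
print('mouth',tri([ray(c,(257.8,184.2)),ray(S,(288.6,198.4))]),plane(c,(257.8,184.2),.06))
# pen axis in the wrist picture: predicted for tip at TCP-1mm
for z in (.12,.16,.166):print(z,proj(c,[.5276,.1082,z]),proj(c,[.5256,.1082,z]))
E
```

```text
tip (array([0.52607424, 0.10884644, 0.11669352]), [np.float64(1.4999409537743478), np.float64(1.4999409537745136)]) [0.52599742 0.10747039 0.12      ]
tip (array([0.52645679, 0.10900342, 0.11695036]), [np.float64(1.6118634473549214), np.float64(1.611863447354865)]) [0.52651273 0.10754551 0.12      ]
tip (array([0.52700249, 0.10922741, 0.11731719]), [np.float64(1.7715313226096725), np.float64(1.7715313226098381)]) [0.52724996 0.10765297 0.12      ]
mouth (array([0.52902142, 0.10800602, 0.0582449 ]), [np.float64(0.10559739891238314), np.float64(0.10559739891256761)]) [0.52854322 0.10802838 0.06      ]
0.12 [[258.38633467 202.56977482]] [[258.79221847 199.91199805]]
0.16 [[258.62489099 221.68721572]] [[259.10972293 218.56983247]]
0.166 [[258.66878095 225.20677808]] [[259.16817247 222.00682024]]
```

The tip triangulates to (.5265,.1077) and the mouth to (.5286,.1079). I'll shift 2 mm in x and enter slowly.

>>> arm_command:
  series: "1 -0.005 0 0 0;1 0 0 0.045 0;1 0 0 0.045 0;1 0 0 0.04 0;1 0 0 0 0;1 0 0 0.0125 0;1 0 0 0.0125 0;1 0 0 0.0125 0;1 0 0 0.0125 0;1 0 0 0 0"

```text
clock: 15.65
position: [0.5308, 0.1076, 0.153]
ee_rot: [-0.072, 0.997, -0.0, -0.0]
ft_force: [-1.3, 0.0, -1.3]
grip_width: 0.2
grasp_force: 39.3
```

The pin is about 13 mm in, with about 1 N. Continuing.

>>> arm_command:
  series: "1 0 0 0.0125 0;1 0 0 0.0125 0;1 0 0 0.0125 0;1 0 0 0.0125 0;1 0 0 0.0075 0;1 0 0 0.004 0;1 0 0 0 0;1 0 0 0 0;1 0 0 0 0;1 0 0 0 0"

```text
clock: 16.9
position: [0.5309, 0.1076, 0.1289]
ee_rot: [-0.072, 0.997, 0.0, -0.0]
ft_force: [-2.6, 1.6, -2.2]
grip_width: 0.202
grasp_force: 39.2
```

>>> arm_command:
  series: "1 0 0 0.0025 0;1 0 0 0.0025 0;1 0 0 0.0025 0;1 0 0 0.0025 0;1 0 0 0 0;1 0 0 0 0;1 0 0 0 0;1 0 0 0 0;1 0 0 0 0;1 0 0 0 0"

```text
clock: 18.15
position: [0.532, 0.1078, 0.1264]
ee_rot: [-0.072, 0.997, 0.0, 0.001]
ft_force: [-4.8, 0.7, 12.1]
grip_width: 0.195
grasp_force: 40.5
```

It bottomed out at z .1264, as predicted, with 12 N upward. Releasing and lifting.

>>> arm_command:
  series: "0.6 0 0 0 0;0.4 0 0 0 0;0 0 0 0 0;0 0 0 0 0;0 0 0 0 0;0 0 0 -0.05 0;0 0 0 -0.1 0;0 0 0 -0.12 0;0 0 0 -0.03 0;0 0 0 0 0"

```text
clock: 19.4
position: [0.5312, 0.1077, 0.2452]
ee_rot: [-0.072, 0.997, 0.0, 0.001]
ft_force: [0.0, 0.1, -1.1]
grip_width: 1.004
grasp_force: 0.0
```

```bash
python3 - <<'E'
from h import *
c=cam('wrist');T=cam('top');S=cam('scene')
o=manip.get_obs();print(o['position'],o['ft_force'],o['grip_width'])
print('cap exp',proj(c,[.5286,.1078,.16]),proj(S,[.5286,.1078,.16]))
z=lambda i,b,s:cv2.resize(i['pixels'][b[1]:b[3],b[0]:b[2]],None,fx=s,fy=s,interpolation=cv2.INTER_CUBIC)
a=z(c,(156,100,356,300),2.1);b=z(S,(230,130,330,235),4)
cv2.imwrite('pics/w6.png',np.hstack([a,b[:]])[...,::-1])
E
```

```text
[0.53034199 0.10746302 0.24330706] [-0.7198329  -0.63641229 -0.70042947] 1.0025728756858925
cap exp [[258.55613181 208.37236006]] [[290.17484382 167.63147977]]
```

View pics/w6.png

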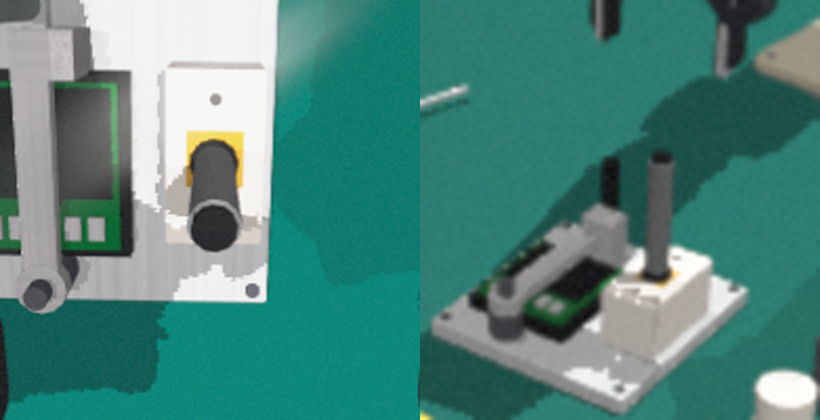

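The probe stands upright with its collar on the block. Its cap is at (214,226) in the left panel, within 1 px of the home prediction. The latch lies closed in its catch and the gripper is clear. Handing in.

```bash
python3 -c "
from workcell import manip
print(manip.hand_in())"
```

```text
the job is handed in; nothing more can be done
None
```

The job is handed in with no verdict shown: the latch is closed in its catch and the grey probe is released and fully home in the large opening; the orange and purple pens had tipped over on the bench, apparently on their own.

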